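# Close the long garnish tub with its own flat lid

## Robot

A 6-joint arm with a two-finger parallel gripper is mounted at the origin on the work surface. World frame = base frame: x ahead of the robot, y to its left, z up, the work surface at z = 0. Lengths are in m, angles in rad, forces in N, time in s.
With the tool pointing down it reaches from about 0.325 to 0.775 m from the base axis. Payload 5.5 kg.
Tool frame: the origin (TCP) lies between the finger pads; the fingertips stand 8 mm ahead of it and the grasp point (between the pads) lies 11 mm behind it (tcp_to_tips is the distance from the TCP to the fingertips, in m); z points along the fingers, y is the direction in which the jaws open and shut (so a half turn about z gives the same grasp; the last joint's range is limited). The gripper opens to 88 mm and grips with 3 to 60 N. Pads are 20 mm wide; open, the fingers measure 115 mm over their backs; the gripper's body (75 mm by 178 mm) begins 61 mm behind the grasp point.
Start: joints at [1.073, 0.091, 1.231, -0, 1.82, -0.057], TCP at [0.256, 0.543, 0.231] pointing down, gripper open.
Joint ranges: [-2.87, 2.87], [-0.86, 2.18], [0.17, 2.46], [-1.51, 4.65], [0.06, 2.69], [-2.65, 2.65]. Speed limits (rad/s): [2.57, 2.57, 3.01, 3.14, 3.14, 3.14].

## Interface

Orientations are given as a unit quaternion [w, x, y, z].
In Python, from bench import * gives the robot as it stands. Calls block until the motion is done:
- move_to(position, orientation): joint-space move of the TCP to a pose.
- move_l(position, speed=0.15, orientation=None): straight line of the TCP; orientation=None keeps the orientation; speed is the mean speed in m/s.
- movej(angles): joint-space move.
- gripper_open() and close(): open the fingers fully, or close them until they stop; the grip force is fixed at half the most.
- hold(seconds).
- inverse_kinematics(position, orientation): joint angles nearest the present ones, or None.
- state(): the state.
- get_image(name): name is "scene" or "top"; returns a dict with "frame" (480x640x3 uint8, blue, green, red), "depth" (480x640 float32, m along the optical axis (not along the pixel's ray), 0 where there is no reading), "camera_matrix" (3x3 intrinsics, pixels), "k1" (the pictures are not rectified: a ray, as slopes to the right and down, at radius r is drawn at 1 + k1 r^2 times it, then the intrinsics apply), "view" (4x4, takes a point from world to camera coordinates). Camera axes: x right, y up, looking along -z (the intrinsics and any distortion apply to the point x, -y, -z); pixel columns grow to the right and rows downward; lengths in m; the calibration is good to about 2 mm. A picture is of the moment at which its call begins.
A pose or a line that the arm cannot do raises IKError and nothing moves.
- job_done(): hands the job in, once; it reports no verdict.
The state is a dict: "time": time; "joint_pos": joint angles; "dq": joint speeds; "joint_torque": joint torques, N m; "ee_pos": TCP position; "ee_rot": TCP orientation; "ft_force": force on the tool from outside, world axes, zero at the start; "moment": the same for the moment, N m; "finger_gap": finger opening in m.
Only numpy, scipy, OpenCV 4.12 (cv2) and the standard library are available. Lean on these libraries where they do the work, as an engineer would, in place of code of your own. Each camera call takes 0.05 s, during which the arm holds its last target.

## Task

Close the long garnish tub with its own lid, the longer of the two flat lids in the tray: the lids lie tight against the tray's rim with no room for a finger, so slide the long one clear, without leaning hard on it, then pick it up by its long edges. Lay it down gently on the long tub, squarely and centred so that it covers the whole opening, and let go. Leave the short lid where it lies in the tray, the short tub open and upright on its mat, and the tumbler and jigger where they stand.

Things in the scene. Friction and masses are not known exactly. Their poses are not given: they have to be found in the camera images.
- tray: fixed shallow black serving tray, polished and slippery, 200 (x) by 340 (y) by 18 mm high outside, walls and floor 4 mm thick. Origin: centre of its underside, on the bar top. Both lids lie on its floor (4 mm up), their long sides along the inner face of its +x rim (inner face 96 mm from the origin along the tray's x), one lid at each end of that rim.
- long_lid: loose smooth flat white plastic lid, 68 (x) by 136 (y) by 6 mm thick, about 0.09 kg, no handle. Origin: centre of its underside, z up, long side along its y. It starts flat on the tray floor within about 2 mm of the rim.
- short_lid: loose flat white plastic lid, 68 (x) by 100 (y) by 6 mm, otherwise the same; it stays where it is in the tray. Origin: centre of its underside, long side along y.
- mat: fixed flat black rubber bar mat, 280 (x) by 170 (y) by 4 mm, on which the two tubs stand one behind the other. Origin: centre of its underside.
- long_tub: loose open steel tub to be closed, 56 (x) by 124 (y) by 70 mm high outside, walls 4 mm, about 0.6 kg, limes inside well below the rim. Origin: centre of its underside, z up, long side along its y; the rim is 70 mm above the origin.
- short_tub: loose open steel tub, 56 (x) by 88 (y) by 70 mm high, otherwise the same; it stays open. Origin: centre of its underside.
- tumbler: loose drinking glass, 76 mm across, 85 mm high, bystander. Origin: centre of its underside.
- jigger: loose steel measuring cup, 48 mm across, 80 mm high, bystander. Origin: centre of its underside.
Mind the look-alikes: they are no part of the job. What is shaped like the short_tub but red is not meant. Leave any purple look-alike of the long_lid alone.

How it is judged:
At the end, for the whole second after the job is handed in: Long lid at rest, released, on the long tub's rim: within 7 mm of centre along both tub axes, height within 3 mm, square within 0.07 rad. Both tubs upright on the mat, the short one within 40 mm of its start. Short lid in the tray within 30 mm of its start (x of long_lid in the frame of long_tub between -0.007 and 0.007 m and y of long_lid in the frame of long_tub between -0.007 and 0.007 m and z of long_lid in the frame of long_tub between 0.067 and 0.073 m and angle between the y axis of long_lid and the y axis of long_tub, either way round below 0.07 rad and angle between long_tub's own z axis and vertical below 0.05 rad and height (world z) of each of long_tub, short_lid, short_tub below 0.009 m and linear speed of long_lid below 0.02 m/s and contact force between the fingers and long_lid below 0.1 N and distance of short_lid from where it was at the start of the episode below 0.03 m and angle between short_tub's own z axis and vertical below 0.1 rad and distance of short_tub from where it was at the start of the episode below 0.04 m); the robot touches nothing.
It fails at once if the long lid is pressed against the tray with more than 100 N (contact force between long_lid and tray above 100 N).
It fails at once if the long lid is dropped: it moves faster than 0.5 m/s with no finger touching it (linear speed of long_lid above 0.5 m/s and contact force between the fingers and long_lid below 0.05 N).
It fails at once if the short lid is lifted out of the tray (height (world z) of short_lid above 0.04 m).
It fails at once if a bystander is knocked: the tumbler or the jigger moves more than 40 mm or tips (distance of any of tumbler, jigger from where it was at the start of the episode above 0.04 m or angle between any of tumbler, jigger's own z axis and vertical above 0.4 rad).
It also fails if it takes over 58 s, if anything falls off the work surface, if the arm or the gripper's body presses on something with over 40 N, if the wrist force passes 120 N, or if a joint passes its speed limit or range.

## Working session

There is one attempt and no reset: what is moved stays moved. The work goes in short steps, each a Python script; the robot and the scene stay as the last script left them, time stands still between calls to the robot, and variables do not carry over. Pictures are saved under pics/ and viewed, and the job is handed in when it is done.

```bash
ls; mkdir -p pics
cat > h.py <<'E'
from bench import *
import numpy as np, cv2
def grab(n,tag):
    d=get_image(n); cv2.imwrite(f"pics/{tag}.png",d["frame"]); np.savez(f"pics/{tag}.npz",**{k:np.array(v) for k,v in d.items()}); return d
def ray(d,u,v):
    K=np.array(d["camera_matrix"]);k1=float(d["k1"])
    p=np.array([(u-K[0,2])/K[0,0],(v-K[1,2])/K[1,1]]); q=p.copy()
    for _ in range(30): q=p/(1+k1*(q@q))
    V=np.linalg.inv(np.array(d["view"])); o=V[:3,3]
    return o, V[:3,:3]@np.array([q[0],-q[1],-1.])
def atz(d,u,v,z):
    o,r=ray(d,u,v); return o+r*(z-o[2])/r[2]
def atdepth(d,u,v):
    o,r=ray(d,u,v); return o+r*float(d["depth"][int(round(v)),int(round(u))])
def proj(d,P):
    c=np.array(d["view"])@np.append(P,1); s=np.array([c[0]/-c[2],-c[1]/-c[2]]); s=s*(1+float(d["k1"])*(s@s)); K=np.array(d["camera_matrix"]); return K[0,0]*s[0]+K[0,2],K[1,1]*s[1]+K[1,2]
E
python3 - <<'E'
from h import *
for n in("scene","top"):
    d=grab(n,n+"0"); V=np.linalg.inv(d["view"]); print(n,V.round(3),d["k1"],d["camera_matrix"])
print(state())
E
```

```text
pics
scene [[ 0.275 -0.798  0.537  1.038]
 [ 0.961  0.221 -0.164 -0.191]
 [ 0.012  0.561  0.828  0.713]
 [ 0.     0.     0.     1.   ]] -0.09836240327591347 [[496.5190985   0.        313.3574723]
 [  0.        496.5190985 233.7917468]
 [  0.          0.          1.       ]]
top [[ 2.400e-02  9.820e-01 -1.880e-01  4.110e-01]
 [-1.000e+00  2.400e-02 -1.000e-03 -4.500e-02]
 [ 4.000e-03  1.880e-01  9.820e-01  1.041e+00]
 [ 0.000e+00  0.000e+00  0.000e+00  1.000e+00]] -0.06992269478574983 [[481.50599611   0.         323.46080215]
 [  0.         481.50599611 243.42431104]
 [  0.           0.           1.        ]]
{'time': 0.1, 'joint_pos': array([ 1.07331470e+00,  9.17642760e-02,  1.23173376e+00,  4.49511212e-06,
        1.81979241e+00, -5.67194680e-02]), 'dq': array([ 0.0004895 , -0.00120031, -0.00461453, -0.00021409,  0.00103386,
       -0.00027684]), 'joint_torque': array([ 3.09953655e-03, -4.47853696e+01, -4.07571423e+01,  6.98991003e-02,
        2.82829092e-02, -1.05032498e-04]), 'ee_pos': array([0.25587206, 0.54243713, 0.22964939]), 'ee_rot': array([-2.34326534e-04,  2.18600886e-01,  9.75813984e-01, -8.15917531e-04]), 'ft_force': array([-0.06065853, -0.82573423, -0.28780039]), 'moment': array([ 0.01538196, -0.02077214,  0.06485791]), 'finger_gap': 0.08826985585734873}
```

View pics/top0.png

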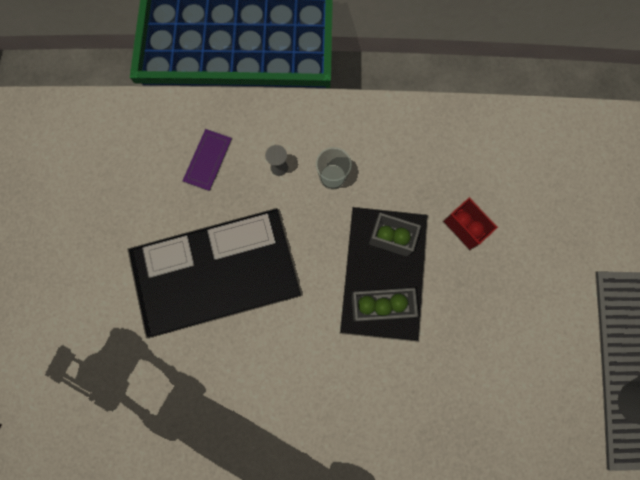

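View pics/scene0.png

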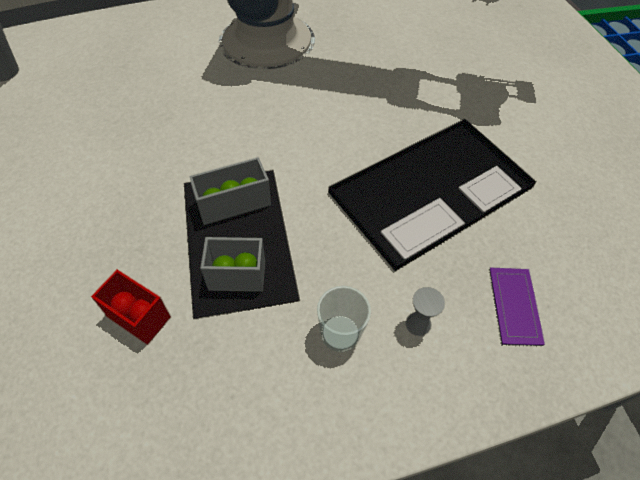

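Candidates: in the top view there are three long-lid shapes, white (240,237), white (168,256) and purple (207,160). The tub shapes are (385,304), (396,234) and red (470,223). The long lid is the longer white one at (240,237), and the long tub is the grey one with three limes at (385,304). I'll confirm both in enlarged crops.

Run:
```python
from h import *
a=cv2.imread("pics/top0.png"); b=cv2.imread("pics/scene0.png")
def crop(im,x0,y0,x1,y1,s,f):
    c=cv2.resize(im[y0:y1,x0:x1],None,fx=s,fy=s,interpolation=cv2.INTER_CUBIC)
    c=np.clip(c.astype(float)*1.6+20,0,255).astype(np.uint8)
    for i in range(x0,x1,10): cv2.line(c,((i-x0)*s,0),((i-x0)*s,4 if i%50 else 12),(0,255,255),1)
    for i in range(y0,y1,10): cv2.line(c,(0,(i-y0)*s),(4 if i%50 else 12,(i-y0)*s),(0,255,255),1)
    cv2.imwrite(f,c)
crop(a,120,200,310,340,4,"pics/c1.png")
crop(a,330,200,440,350,4,"pics/c2.png")
# tcp proj and segmentation of white lids and mat
for n in("top0","scene0"):
    d=dict(np.load(f"pics/{n}.npz")); print(n,proj(d,state()["ee_pos"]))
d=dict(np.load("pics/top0.npz"))
g=cv2.cvtColor(d["frame"],cv2.COLOR_BGR2GRAY)
m=np.zeros_like(g); m[205:300,135:285]=(g[205:300,135:285]>95)
cs,_=cv2.findContours(m,0,1)
for c in cs:
    if cv2.contourArea(c)>300:
        r=cv2.minAreaRect(c); bx=cv2.boxPoints(r); print(r, cv2.contourArea(c)); W=np.array([atz(d,*p,0.01) for p in bx]); print(W.round(4),W.mean(0), np.linalg.norm(np.diff(W,axis=0),axis=1))
print([atdepth(d,*p).round(3) for p in((240,237),(168,256),(220,290),(357,293),(385,305),(370,260))])
```

```text
top0 (np.float64(-29.37238425419895), np.float64(416.2947894787586))
scene0 (np.float64(554.687692971547), np.float64(-23.050759846847285))
((167.5576934814453, 256.2115478515625), (30.17079734802246, 46.571781158447266), 74.74488067626953) 1306.0
[[0.5889 0.3562 0.01  ]
 [0.6187 0.2585 0.01  ]
 [0.5547 0.2361 0.01  ]
 [0.5253 0.3327 0.01  ]] [0.57193059 0.29590252 0.01      ] [0.10217518 0.06782117 0.10094718]
((240.642333984375, 236.18844604492188), (29.995378494262695, 62.358821868896484), 74.74488067626953) 1774.5
[[0.6324 0.2139 0.01  ]
 [0.6726 0.083  0.01  ]
 [0.608  0.0627 0.01  ]
 [0.5685 0.1921 0.01  ]] [0.62037671 0.13792686 0.01      ] [0.13690797 0.06770952 0.13527301]
((209.5, 225.0), (40.0, 149.0), 90.0) 3010.5
[[0.6856 0.3797 0.01  ]
 [0.6929 0.0457 0.01  ]
 [0.6028 0.0422 0.01  ]
 [0.5948 0.3706 0.01  ]] [0.64405865 0.20953211 0.01      ] [0.33405913 0.09017022 0.32851879]
[array([0.619, 0.14 , 0.008]), array([0.572, 0.293, 0.014]), array([0.502, 0.177, 0.003]), array([ 0.497, -0.114,  0.074]), array([ 0.475, -0.173,  0.052]), array([ 0.575, -0.146,  0.002])]
```

View pics/c1.png

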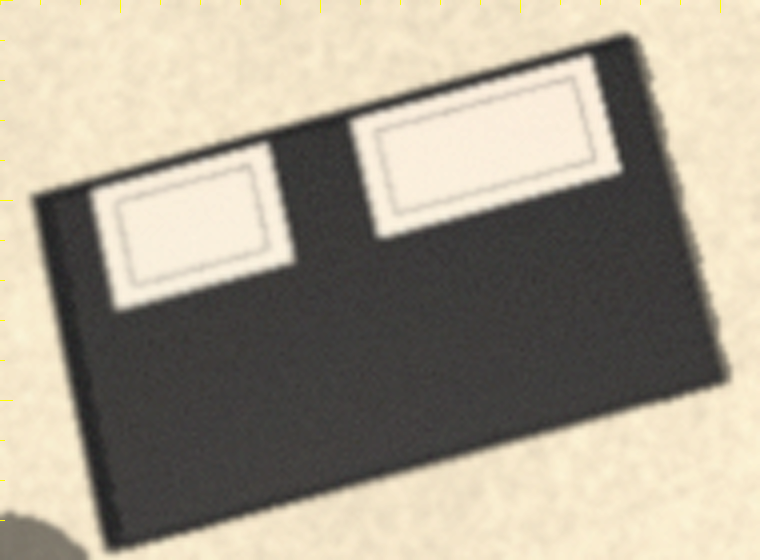

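View pics/c2.png

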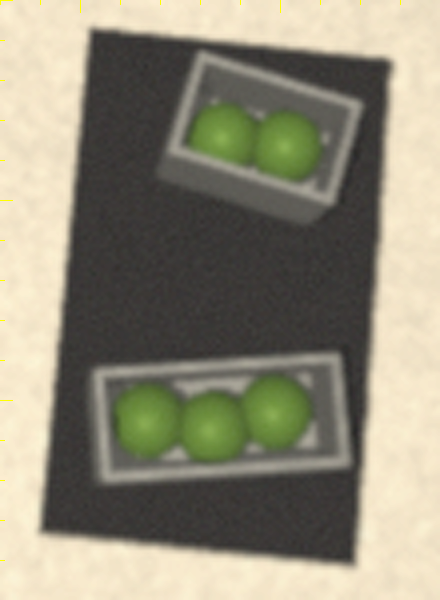

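Run:
```python
from h import *
b=cv2.imread("pics/scene0.png")
def crop(im,x0,y0,x1,y1,s,f):
    c=cv2.resize(im[y0:y1,x0:x1],None,fx=s,fy=s,interpolation=cv2.INTER_CUBIC)
    c=np.clip(c.astype(float)*1.6+20,0,255).astype(np.uint8)
    cv2.imwrite(f,c)
crop(b,180,150,280,225,6,"pics/c3.png")
crop(b,320,110,540,275,3,"pics/c4.png")
d=dict(np.load("pics/top0.npz"))
T=np.array([(95,368),(338,353),(350,465),(103,482)])
px=(T+.5)/4-.5+[330,200]
W=np.array([atz(d,*p,0.074) for p in px]); print(W.round(4),W.mean(0),np.linalg.norm(np.roll(W,-1,0)-W,axis=1)); 
y=W[0]+W[3]-W[1]-W[2]; print("yaw",np.arctan2(-y[0],y[1])); x=W[0]+W[1]-W[2]-W[3]; print(np.arctan2(x[1],x[0]))
# lid
T=np.array([(350,120),(595,55),(621,173),(378,239)]); px=(T+.5)/4-.5+[120,200]
W=np.array([atz(d,*p,0.010) for p in px]); print(W.round(4),W.mean(0),np.linalg.norm(np.roll(W,-1,0)-W,axis=1)); 
y=W[0]+W[3]-W[1]-W[2]; print("yaw",np.arctan2(-y[0],y[1])); x=W[0]+W[1]-W[2]-W[3]; print(np.arctan2(x[1],x[0]))
```

```text
[[ 0.4991 -0.1062  0.074 ]
 [ 0.5094 -0.2287  0.074 ]
 [ 0.4534 -0.2342  0.074 ]
 [ 0.4424 -0.1109  0.074 ]] [ 0.47607074 -0.16999645  0.074     ] [0.12296646 0.05619884 0.1238406  0.05682185]
yaw 0.08628017263045124
0.09084769401923225
[[0.6331 0.2128 0.01  ]
 [0.673  0.0795 0.01  ]
 [0.6071 0.0622 0.01  ]
 [0.5674 0.1929 0.01  ]] [0.62013327 0.13684544 0.01      ] [0.13915404 0.06814882 0.13653597 0.06865955]
yaw 0.2928876636012695
0.27473158423178345
```

View pics/c3.png

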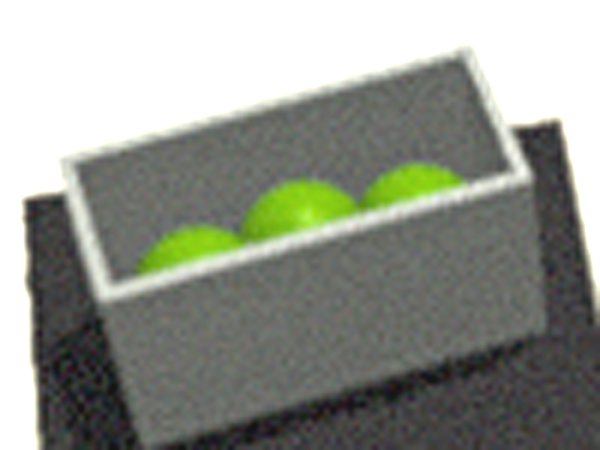

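View pics/c4.png

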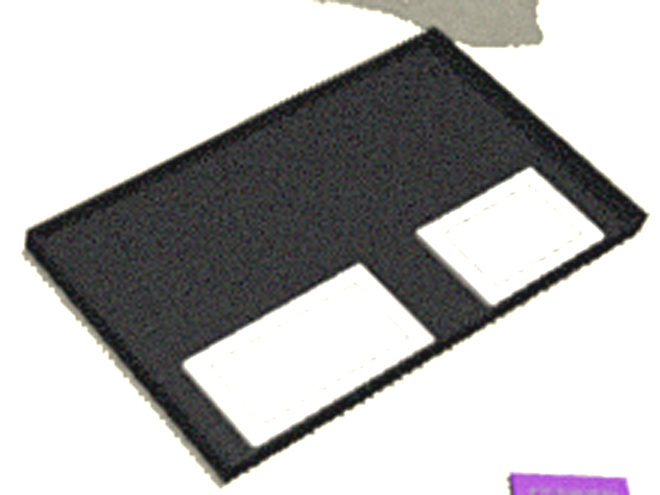

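```bash
python3 - <<'E'
from h import *
d=dict(np.load("pics/scene0.npz"))
for T,s,o,z in(([(65,160),(470,50),(530,180),(103,298)],6,[180,150],.074),([(184,364),(361,264),(434,340),(255,445)],3,[320,110],.01)):
    px=(np.array(T)+.5)/s-.5+o
    W=np.array([atz(d,*p,z) for p in px]); print(W.round(4),W.mean(0),np.linalg.norm(np.roll(W,-1,0)-W,axis=1)); 
    y=W[0]+W[3]-W[1]-W[2]; print("long axis ang",np.arctan2(-y[0],y[1]));x=W[0]+W[1]-W[2]-W[3]; print(np.arctan2(x[1],x[0]))
def quat(a):
    from scipy.spatial.transform import Rotation as R
    yt=np.array([np.cos(a),np.sin(a),0]); zt=np.array([0,0,-1.]); xt=np.cross(yt,zt)
    q=R.from_matrix(np.c_[xt,yt,zt]).as_quat(); return q[[3,0,1,2]]
for a in(.29,.29+np.pi):
    print(inverse_kinematics([.62,.138,.06],quat(a)),inverse_kinematics([.476,-.17,.15],quat(a-.2)))
E
cat >> h.py <<'E'
from scipy.spatial.transform import Rotation as R
def quat(a):
    yt=np.array([np.cos(a),np.sin(a),0]); zt=np.array([0,0,-1.]); xt=np.cross(yt,zt)
    q=R.from_matrix(np.c_[xt,yt,zt]).as_quat(); return q[[3,0,1,2]]
E
```

```text
[[ 0.4549 -0.2326  0.074 ]
 [ 0.4448 -0.1133  0.074 ]
 [ 0.4976 -0.1075  0.074 ]
 [ 0.5072 -0.2293  0.074 ]] [ 0.47612507 -0.17068802  0.074     ] [0.11975759 0.05305994 0.1221671  0.05240457]
long axis ang -3.0604462978232205
-3.0560547359367645
[[0.6079 0.0624 0.01  ]
 [0.5675 0.1925 0.01  ]
 [0.6313 0.211  0.01  ]
 [0.6698 0.0817 0.01  ]] [0.61912854 0.13689548 0.01      ] [0.13613104 0.06638926 0.13494071 0.06485077]
long axis ang -2.846293052400684
-2.8496407538727984
[ 1.65456107e-01  2.16956195e-01  1.39485918e+00 -4.44089210e-16
  1.52977728e+00 -1.24543893e-01] [-4.10342053e-01 -1.65981768e-01  1.62383022e+00 -4.44089210e-16
  1.68374421e+00 -5.00342053e-01]
None [-4.10342053e-01 -1.65981768e-01  1.62383022e+00 -4.44089210e-16
  1.68374421e+00  2.64125060e+00]
```

Both views agree: the lid (136x68, white, top (240,237)) is at (0.620,0.137) with yaw 0.293, and the tub (three limes, top (385,304)) is at (0.476,-0.170) with yaw 0.087. I'll press lightly and slide.

Run:
```python
from h import *
q=quat(.293)
move_to([.62,.137,.12],q); close(); move_l([.62,.137,.03],.1,q); hold(.3)
s=state(); f0=s["ft_force"]; print(s["time"],s["ee_pos"],f0,s["finger_gap"])
z=.0195
move_l([.62,.137,z],.03); hold(.1)
for i in range(16):
    s=state(); f=s["ft_force"]-f0; print(round(z,4),s["ee_pos"].round(4),f.round(1))
    if f[2]>8: break
    z-=.0005; move_l([.62,.137,z],.02); hold(.1)
print(state()["time"])
grab("top","top1")
```

```text
4.7917 [0.62024312 0.13705445 0.03054012] [-0.07547148 -0.08187931  1.56318552] 0.0004967514630517982
0.0195 [0.6199 0.137  0.0194] [ 0.6  0.4 -2.3]
0.019 [0.62  0.137 0.019] [ 0.6  1.2 -2. ]
0.0185 [0.62   0.137  0.0185] [-0.3 -0.4 -1.8]
0.018 [0.6201 0.137  0.0184] [-1.3 -0.5  1.6]
0.0175 [0.6201 0.137  0.0184] [-2.6  0.   4.4]
0.017 [0.6202 0.137  0.0184] [-3.9 -1.7  6. ]
0.0165 [0.6203 0.1371 0.0183] [-3.5 -1.   8.1]
7.4917
```

Run:
```python
from h import *
u=np.array([np.cos(.293),np.sin(.293),0]); p0=np.array([.62,.137,.0165])
for k in(.015,.03,.052):
    move_l(p0-u*k,.04); s=state(); print(s["time"],s["ee_pos"].round(4),s["ft_force"].round(1))
grab("top","top2"); grab("scene","scene2")
```

```text
8.0667 [0.607  0.1329 0.0184] [-0.1 -0.2  7.1]
8.5917 [0.5927 0.1286 0.0184] [-0.   0.1  7. ]
9.2917 [0.5717 0.1222 0.0183] [ 0.1 -0.5  6. ]
```

View pics/scene2.png

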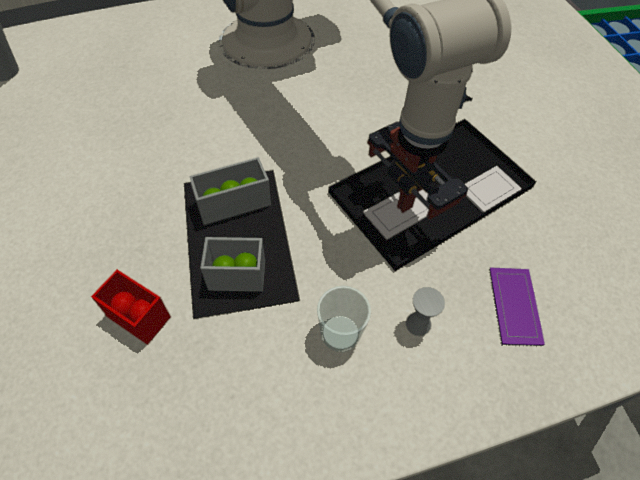

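View pics/top2.png

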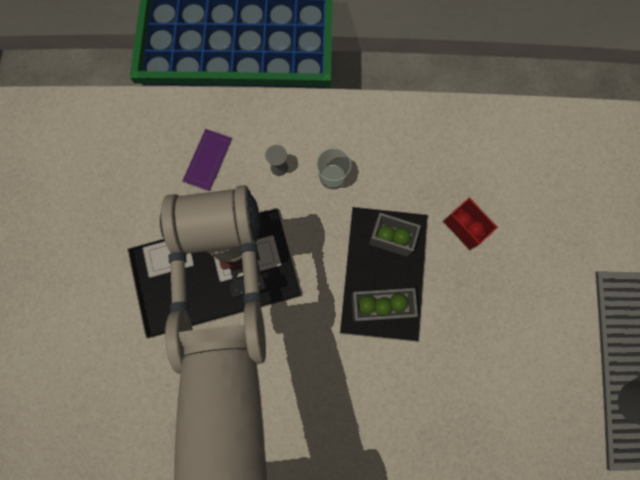

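The lid has slid along with the fingers and now shows a dark gap to the rim (scene (400,215)). I'll lift off, swing aside and re-measure.

Run:
```python
from h import *
p=state()["ee_pos"]; move_l([p[0],p[1],.16],.2); gripper_open()
j=state()["joint_pos"].copy(); j[0]-=.9; movej(j)
grab("top","top3"); d=grab("scene","scene3")
a=cv2.imread("pics/top3.png"); b=d["frame"]
def crop(im,x0,y0,x1,y1,s,f):
    c=cv2.resize(im[y0:y1,x0:x1],None,fx=s,fy=s,interpolation=cv2.INTER_CUBIC)
    cv2.imwrite(f,np.clip(c.astype(float)*1.6+20,0,255).astype(np.uint8))
crop(a,120,200,310,340,4,"pics/c5.png"); crop(b,320,110,540,275,3,"pics/c6.png")
print(state()["time"])
```

```text
13.575
```

View pics/c5.png

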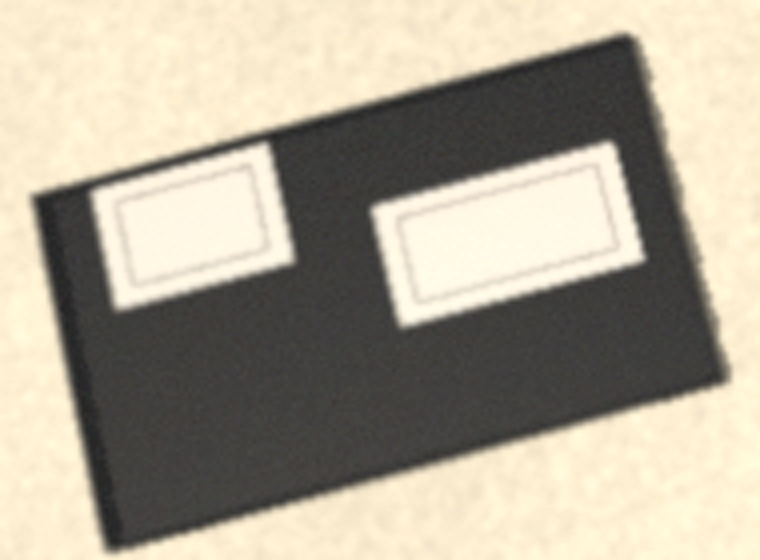

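View pics/c6.png

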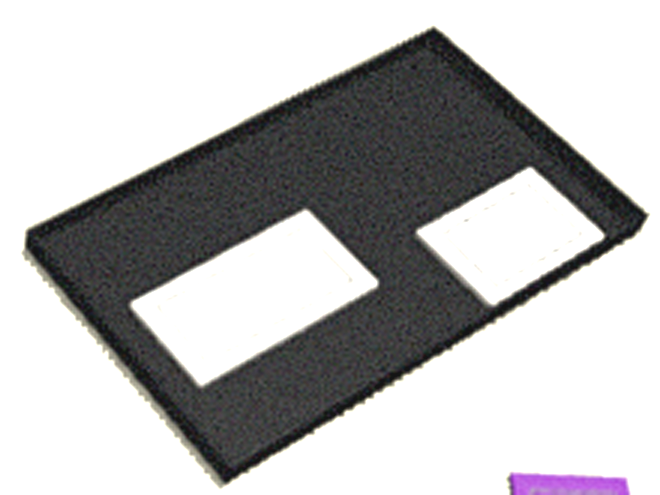

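Run:
```python
from h import *
for n,T,s,o in(("top3",[(371,206),(614,142),(646,262),(402,328)],4,[120,200]),("scene3",[(130,303),(305,209),(379,284),(201,387)],3,[320,110])):
    d=dict(np.load(f"pics/{n}.npz")); px=(np.array(T)+.5)/s-.5+o
    W=np.array([atz(d,*p,.01) for p in px]); y=W[0]+W[3]-W[1]-W[2];x=W[0]+W[1]-W[2]-W[3]
    print(n,W.mean(0).round(4),np.linalg.norm(np.roll(W,-1,0)-W,axis=1).round(4),np.arctan2(-y[0],y[1]),np.arctan2(x[1],x[0]))
    # threshold-based
    g=cv2.cvtColor(d["frame"],cv2.COLOR_BGR2GRAY); c=px.mean(0).astype(int)
    m=(g>(95 if n=="top3" else 110)).astype(np.uint8); k,l,st,ce=cv2.connectedComponentsWithStats(m,connectivity=4); i=l[c[1],c[0]]
    cs,_=cv2.findContours((l==i).astype(np.uint8),0,1); cc=max(cs,key=cv2.contourArea)
    P=np.array([atz(d,*p[0],.01)[:2] for p in cc])*1000; r=cv2.minAreaRect(P.astype(np.float32)); M=cv2.moments(P.astype(np.float32)); print(st[i],r,M["m10"]/M["m00"],M["m01"]/M["m00"])
```

```text
top3 [0.5718 0.122  0.01  ] [0.1367 0.0688 0.1359 0.0695] 0.289966799806815 0.303517105952799
[ 213  236   68   45 1929] ((572.3116455078125, 122.89189147949219), (68.00069427490234, 135.90274047851562), 16.999217987060547) 572.2592103333938 122.8758980148704
scene3 [0.5716 0.1216 0.01  ] [0.1357 0.0694 0.1367 0.0699] -2.8396007455793817 -2.8527637520666027
[ 364  180   82   59 2369] ((571.4166870117188, 121.45686340332031), (69.4330825805664, 137.24090576171875), 17.010204315185547) 571.360380584858 121.67227488180792
```

Run:
```python
from h import *
q=quat(.2965); c=[.5718,.1218]
move_to([*c,.08],q); move_l([*c,.0135],.06,q); hold(.1); s=state(); print(s["time"],s["ee_pos"].round(4),s["ft_force"].round(1))
close(); s=state(); print(s["finger_gap"],s["ft_force"].round(1))
move_l([*c,.035],.05); hold(.2); s=state(); print(s["time"],s["finger_gap"],s["ee_pos"],s["ft_force"].round(1))
grab("scene","scene4")
c4=cv2.resize(cv2.imread("pics/scene4.png")[110:275,320:540],None,fx=3,fy=3); cv2.imwrite("pics/c7.png",c4)
```

```text
16.8 [0.5721 0.1218 0.0141] [-0.5  0.5  0.5]
0.06758509979397301 [0.3 0.7 0.7]
18.0417 0.06733517042637191 [0.57153101 0.12175345 0.03455608] [-0.2  0.5 -2. ]
```

View pics/c7.png

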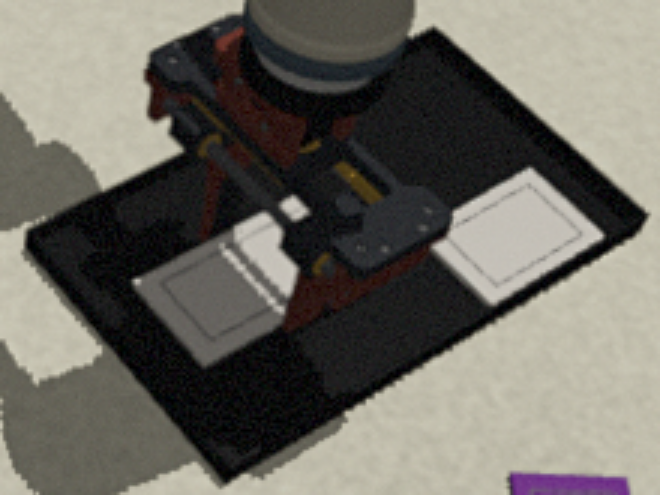

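The lid is held flat between the fingers (c7 (230,280)) with a 67.4 mm gap. I'll carry it over the tub.

Run:
```python
from h import *
move_l([.5718,.1218,.17],.15)
q=quat(.087); t=[.4761,-.1703]
move_to([*t,.17],q); move_l([*t,.11],.08,q); hold(.2)
s=state(); print(s["time"],s["ee_pos"],s["finger_gap"],s["ft_force"].round(1))
for n in("scene","top"): grab(n,n+"5")
cv2.imwrite("pics/c8.png",cv2.resize(cv2.imread("pics/scene5.png")[110:240,150:310],None,fx=5,fy=5-0.5))
cv2.imwrite("pics/c9.png",cv2.resize(cv2.imread("pics/top5.png")[200:350,300:450],None,fx=4,fy=4))
```

```text
21.4167 [ 0.47641381 -0.17044948  0.11070509] 0.06767705380270704 [ 0.5  0.7 -0.8]
```

View pics/c8.png

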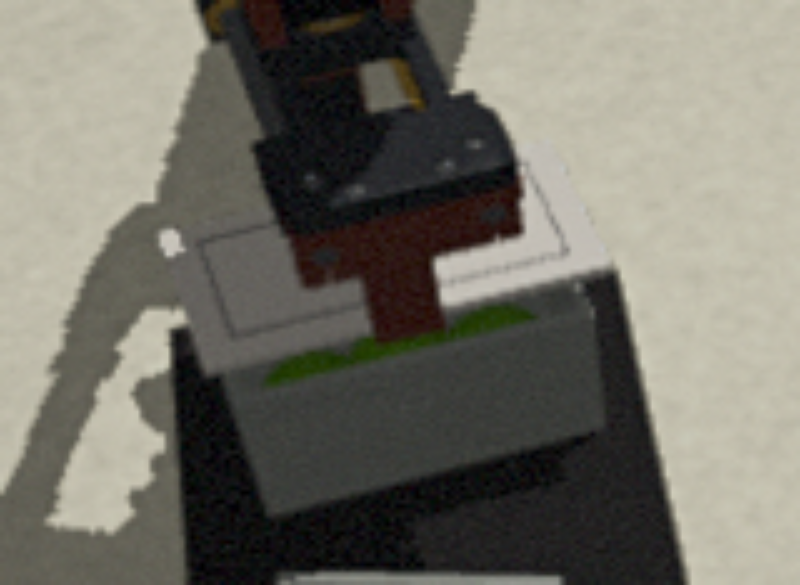

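View pics/c9.png

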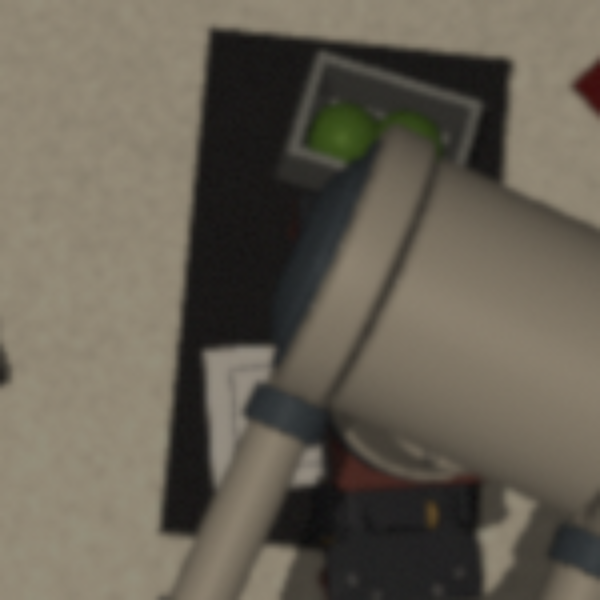

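Run:
```python
from h import *
s=state(); a=.087; x=np.array([np.cos(a),np.sin(a),0]); y=np.array([-np.sin(a),np.cos(a),0]); C=np.array([.4764,-.1704,.1066])
ds=dict(np.load("pics/scene5.npz")); dt=dict(np.load("pics/top5.npz"))
for d,px,sx,sy in((ds,(273.4,169.6-.5),1,-1),(ds,(192.4,192),1,1),(dt,(350.7,288),1,1),(dt,(353,321.5),-1,1)) :
    P=C+sx*.034*x+sy*.068*y; print(np.round(proj(d,P),1),px, end=' ')
    Q=atz(d,*px,.1066); print("err mm x,y", round((Q-P)@x*1e3,1),round((Q-P)@y*1e3,1))
P=C+.034*x-.068*y; print(proj(ds,P))
```

```text
[190.2 191.6] (273.4, 169.1) err mm x,y 1.6 137.3
[272.3 168.6] (192.4, 192) err mm x,y 2.1 -132.9
[351.2 287.3] (350.7, 288) err mm x,y -1.3 1.0
[353.8 322.6] (353, 321.5) err mm x,y 2.2 1.3
(np.float64(190.169246769257), np.float64(191.57368644350703))
```

The lid's offset from the tool is about +1 mm along y. I'll correct for that and lower gently.

Run:
```python
from h import *
a=.087; t=np.array([.4761,-.1703])-np.array([-np.sin(a),np.cos(a)])*.0012
move_l([*t,.11],.03); hold(.2); f0=state()["ft_force"]
move_l([*t,.087],.03); z=.087
for i in range(12):
    hold(.08); s=state(); f=s["ft_force"]-f0; print(round(z,4),s["ee_pos"].round(4),f.round(1))
    if f[2]>3 : break
    z-=.0005; move_l([*t,z],.02)
grab("scene","scene6"); print(state()["time"])
cv2.imwrite("pics/c10.png",cv2.resize(cv2.imread("pics/scene6.png")[110:240,150:310],None,fx=5,fy=4.5))
```

```text
0.087 [ 0.4764 -0.1716  0.0873] [-0.2 -0.2 -0.5]
0.0865 [ 0.4762 -0.1715  0.0865] [-0.  -0.8 -0.9]
0.086 [ 0.4762 -0.1715  0.086 ] [-0.5 -0.7 -0.3]
0.0855 [ 0.4762 -0.1715  0.0855] [ 0.2 -0.7 -0.8]
0.085 [ 0.4762 -0.1715  0.085 ] [ 0.1 -0.3 -0.9]
0.0845 [ 0.4762 -0.1715  0.0845] [ 0.1 -1.2  0.1]
0.084 [ 0.4762 -0.1715  0.084 ] [ 0.2  0.2 -0.7]
0.0835 [ 0.4763 -0.1715  0.0836] [ 0.3 -0.9  0.9]
0.083 [ 0.4763 -0.1715  0.0836] [-2.2  0.3  6.4]
25.6833
```

View pics/c10.png

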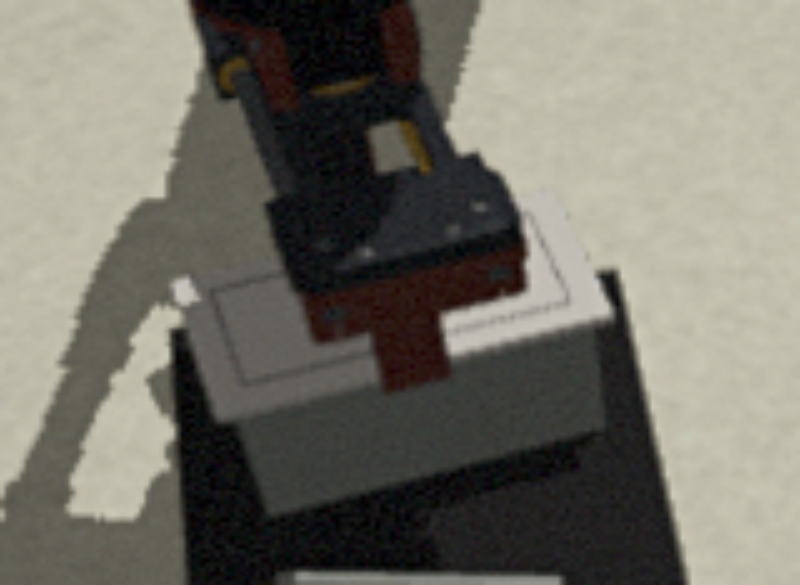

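Run:
```python
from h import *
p=[.4763,-.1715]
move_l([*p,.0837],.02); hold(.1); gripper_open(); hold(.1)
move_l([*p,.16],.12)
j=state()["joint_pos"].copy(); j[0]+=.8; movej(j)
for n in("scene","top"): grab(n,n+"7")
print(state()["time"])
cv2.imwrite("pics/c11.png",cv2.resize(cv2.imread("pics/scene7.png")[130:230,170:290],None,fx=6,fy=6,interpolation=2))
cv2.imwrite("pics/c12.png",cv2.resize(cv2.imread("pics/top7.png")[270:345,330:440],None,fx=6,fy=6,interpolation=2))
```

```text
29.0167
```

View pics/c11.png

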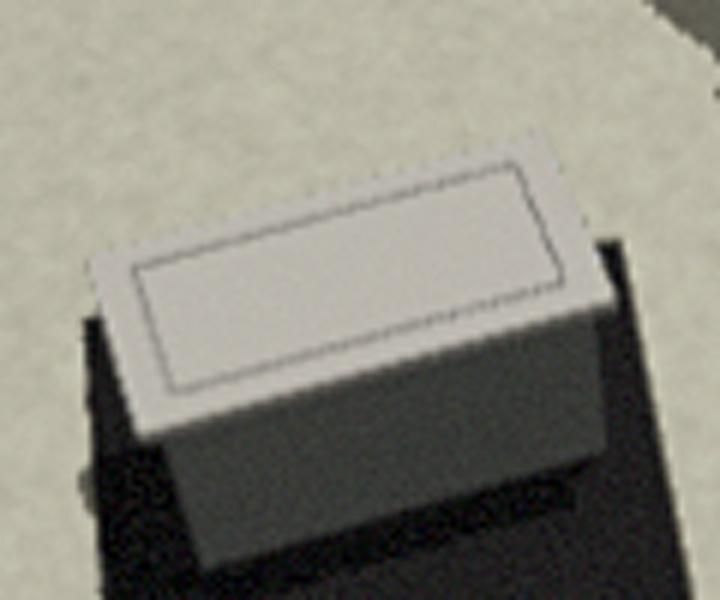

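View pics/c12.png

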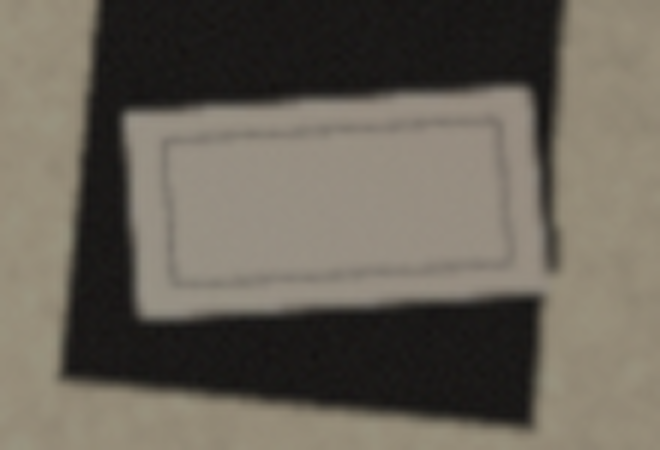

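Run:
```python
from h import *
tc=np.array([.4761,-.1705]);a=.087;x=np.array([np.cos(a),np.sin(a)]); y=np.array([-np.sin(a),np.cos(a)])
for n,T,o in(("top7",[(122,110),(528,86),(550,291),(138,321)],[330,270]),("top7",[(164,139),(499,121),(511,264),(175,284)],[330,270]),("scene7",[(133,268),(517,163),(563,284),(175,393)],[170,130])):
    d=dict(np.load(f"pics/{n}.npz")); px=(np.array(T)+.5)/6-.5+o
    W=np.array([atz(d,*p,.08)[:2] for p in px]); c=W.mean(0)-tc; Y=W[0]+W[3]-W[1]-W[2];X=W[0]+W[1]-W[2]-W[3]
    print(n,W.mean(0).round(4),"in tub mm",(c@x*1e3).round(1),(c@y*1e3).round(1),np.linalg.norm(np.roll(W,-1,0)-W,axis=1).round(4),np.arctan2(-Y[0],Y[1]).round(3),np.arctan2(X[1],X[0]).round(3), atdepth(d,*px.mean(0)).round(3))
```

```text
top7 [ 0.477  -0.1699] in tub mm 0.9 0.5 [0.1363 0.0682 0.1368 0.0697] 0.087 0.094 [ 0.477 -0.17   0.078]
top7 [ 0.4769 -0.1708] in tub mm 0.8 -0.3 [0.1122 0.0475 0.1116 0.0479] 0.078 0.082 [ 0.477 -0.171  0.08 ]
scene7 [ 0.4757 -0.1713] in tub mm -0.5 -0.8 [0.1128 0.0483 0.1107 0.0482] -3.055 -3.062 [ 0.477 -0.172  0.081]
```

View pics/scene7.png

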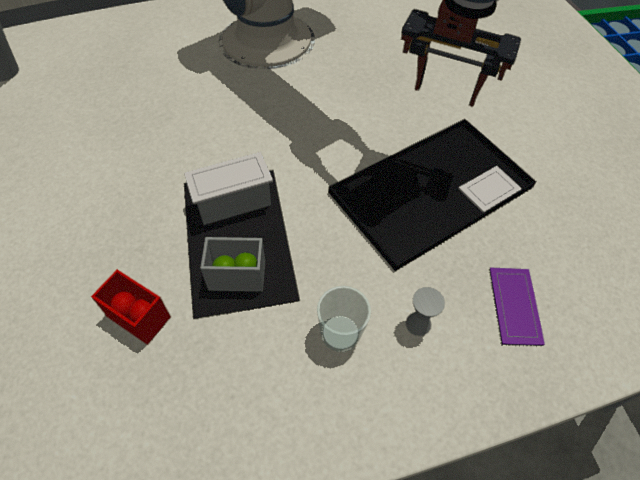

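View pics/top7.png

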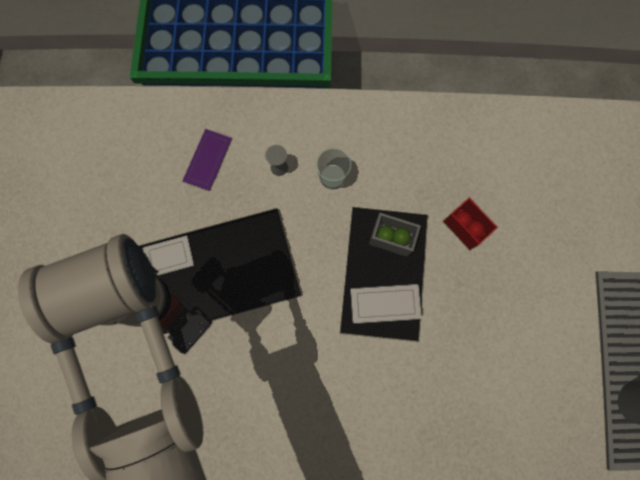

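The lid sits on the tub within about 1 mm and 0.01 rad, with its top at about z = 0.08. The short lid (scene (490,188)), short tub, tumbler and jigger look unmoved, and the gripper is clear in the air.

```bash
python3 -c "
from h import *
hold(.3); print(state()['time'],state()['ee_pos']); print(job_done())"
```

```text
29.3167 [0.45473991 0.22170781 0.15917109]
the job is handed in; nothing more can be done
None
```

The long white lid is on the long tub and released, and I handed the job in at about 29 s of the 58 s allowed. `job_done()` gives no verdict, so what follows rests on my own measurements.

- **How:** I pressed the closed fingertips on the lid with about 10 N and slid it about 50 mm clear of the rim. I then gripped it by its long edges, lowered it onto the tub with about 6 N of contact, let go and moved the arm away.
- **Lid position:** both cameras put the lid's centre within about 1 mm of the tub's centre along both axes. It is square to within about 0.01 rad, and its top is at about 0.08 m, as expected for a lid resting on the rim.
- **Everything else:** by eye, the short lid, short tub, tumbler, jigger and the red and purple look-alikes are where they started. The long tub did not shift.
- **Disagreements:** before placing, the lid looked 1 to 3 mm off along the tool's long axis, depending on the view. I corrected by 1.2 mm, and the final pictures agree with each other to about 1.5 mm. No check failed.

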